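# Pack the carrom set: matching cups, and cover the queen

### The arm

A 7-joint arm with a two-finger parallel gripper is mounted at the origin on the work surface. World frame = base frame: x ahead of the robot, y to its left, z up, the work surface at z = 0. Lengths are in mm, angles in rad, forces in N, time in s.
With the tool pointing down it reaches from about 400 to 875 mm from the base axis. Payload 4.4 kg.
Tool frame: the origin (TCP) lies midway between the tips of the shut fingers; the grasp point (between the pads) lies ctrl.grip_depth behind it (ctrl.grip_depth is the distance from the TCP to the grasp point, in mm); z points along the fingers, y is the line along which they close (so a half turn about z gives the same grasp; the last joint's range is limited). The gripper opens to 85 mm and grips with 20 to 120 N. Pads are 22 mm wide; open, the fingers measure 114 mm over their backs; the gripper's body (76 mm by 85 mm) begins 54 mm behind the grasp point. The pads swing forward as they close: fully open they stand 13 mm farther back than shut.
Start: joints at [-1.314, 0.628, 0.038, 1.517, -0.027, 0.996, -0.02], TCP at [206.17, 616.451, 197.713] pointing down, gripper open.
Joint ranges: [-3.06, 3.06], [-0.37, 2.12], [-1.25, 1.32], [0.18, 2.47], [-1.1, 4.24], [0.23, 1.98], [-2.94, 2.94]. Speed limits (rad/s): [2.57, 2.57, 3.14, 3.14, 3.14, 3.14, 3.14].

### API

Orientations are given as [roll, pitch, yaw] about the fixed x, y, z axes, in that order (R = Rz(yaw) Ry(pitch) Rx(roll)).
In Python, from cell import ctrl gives the robot as it stands.
- The arm moves only by the tool carry_out, never from a script. Its argument "deltas" is one flat list of numbers, 7 for each row, row after row: the turn, a rotation vector about the tool's x, y, z in degrees, then the shift along the tool's x, y, z in m, then the closure, from -1 (fully open) to 1 (shut). In form: [wx, wy, wz, dx, dy, dz, claw, wx, wy, wz, dx, dy, dz, claw, ...]. A call has 1 to 12 rows; each row shifts and turns the commanded pose from where the row before left it, along the tool's axes as they then stand; what a row does not reach is not made up. A row lasts 1/8 s, in which the tool goes at most 62.5 mm and 10.7 degrees, less where a joint would pass 70% of its speed; a pose out of reach is approached as far as the arm can. A call with a gripper value outside its range is refused whole. The fingers move at their own pace and stop on an object; the grip force is fixed at half the most. Time passes only in rows, so rows that do not move let the fingers close. It gives the time, the measured TCP pose, the force, the opening and the grip force at its end, in the units of the state.
- ctrl.read_state(): the state, without advancing time (a new reading comes with each control period).
- ctrl.get_image(name): name is "side" or "top"; returns the picture (400x640x3 uint8, red, green, blue); there is no depth.
- ctrl.calibration(name): a dict with "mtx" (3x3 intrinsics, pixels), "distortion" ([k1, k2, p1, p2, k3] as OpenCV has them; the pictures are not rectified), "R" (3x3) and "t" (3): a world point X has camera coordinates R X + t. Camera axes: x right, y down, z forward; pixel columns grow to the right and rows downward; lengths in mm; the calibration is good to about 2 mm. A picture is of the moment at which its call begins. calibration takes no time and is no camera call.
- ctrl.finish_job(): hands the job in; it is judged then, once.
The state is a dict: "clock": time; "qpos": joint angles; "qd": joint speeds; "tau": joint torques, N m; "eef_pos": TCP position; "tool_rot": TCP orientation; "force": force on the tool from outside, world axes, zero at the start; "torque": the same for the moment, N m; "width": finger opening in mm; "gripper_force": force on a finger pad.
Only numpy, scipy, OpenCV 4.12 (cv2) and the standard library are available. Lean on these libraries where they do the work, as an engineer would, in place of code of your own. Each camera call takes 0.05 s, during which the arm holds its last target. There are 200 camera calls.

### The job

Pack the customer's carrom set into the teak tray: the ivory-white striker flat in the ivory-floored cup, the smoky grey striker flat in the grey-floored cup, and the red queen coin flat in the red-floored cup, then cover the queen by laying the pale wooden coin squarely on top of it. Leave the green striker, the dark horn coin and the brass bowl where they are.

Things in the scene. Friction and masses are not known exactly. Their poses are not given: they have to be found in the camera images.
- ivory_striker: Ivory-white plastic striker. Round disc lying flat, 41 mm across, 10 mm thick, about 15 g. Origin at the centre of its underside, z up.
- smoky_striker: Smoky dark-grey acrylic striker. Round disc lying flat, 41 mm across, 10 mm thick, about 15 g. Origin at the centre of its underside, z up.
- green_striker: Green striker, a look-alike that is not part of the set; stays where it is. Round disc lying flat, 41 mm across, 10 mm thick, about 15 g. Origin at the centre of its underside, z up.
- queen_coin: Red queen coin. Round disc lying flat, 31 mm across, 9 mm thick, about 10 g: smaller than a striker. Origin at the centre of its underside, z up.
- pale_coin: Pale honey-coloured wooden carrom coin. Round disc lying flat, 31 mm across, 9 mm thick, about 10 g: smaller than a striker. Origin at the centre of its underside, z up.
- horn_coin: Dark brown, nearly black horn carrom coin, a look-alike that is not part of the set; stays where it is. Round disc lying flat, 31 mm across, 9 mm thick, about 10 g: smaller than a striker. Origin at the centre of its underside, z up.
- ivory_cup: Shallow round cup with an ivory-white floor, 64 mm across inside the lip. Brass body 72 mm across and 8 mm tall, inner floor 4 mm above its underside, lip rising 4 mm above that floor. Fixed on the tray. Origin at the centre of its underside, z up. The three cups stand in a straight row, 88 mm from centre to centre, in any order.
- grey_cup: Shallow round cup with a dark smoky-grey floor, 64 mm across inside the lip. Brass body 72 mm across and 8 mm tall, inner floor 4 mm above its underside, lip rising 4 mm above that floor. Fixed on the tray. Origin at the centre of its underside, z up. The fixed teak tray under the cups is 290 x 106 mm, its rim 10 mm tall, lower than the cup lips.
- red_cup: Shallow round cup with a red floor, 54 mm across inside the lip. Brass body 72 mm across and 8 mm tall, inner floor 4 mm above its underside, lip rising 4 mm above that floor. Fixed on the tray. Origin at the centre of its underside, z up. All cups stand on the tray floor, 6 mm above the work surface.
- brass_bowl: Empty loose brass bowl, 90 mm across the rim, 40 mm tall, about 350 g; stays where it is. Origin at the centre of its underside.
There are look-alikes about, which are no part of the job. Leave any blue, pink or purple look-alike of the smoky_striker alone.

How it is judged (in metres and radians):
At the end, for the whole second after the job is handed in: Ivory striker flat in the ivory cup, smoky striker in the grey cup, queen in the red cup (each within 13 mm of centre); pale coin flat on the queen, centred within 10 mm; all four released and at rest; green striker, horn coin and bowl within 20 mm of their starts (horizontal distance between ivory_striker and ivory_cup below 0.013 m and z of ivory_striker in the frame of ivory_cup between 0.002 and 0.0065 m and horizontal distance between smoky_striker and grey_cup below 0.013 m and z of smoky_striker in the frame of grey_cup between 0.002 and 0.0065 m and horizontal distance between queen_coin and red_cup below 0.013 m and z of queen_coin in the frame of red_cup between 0.002 and 0.0065 m and horizontal distance between pale_coin and red_cup below 0.024 m and z of pale_coin in the frame of red_cup between 0.011 and 0.0155 m and horizontal distance between pale_coin and queen_coin below 0.01 m and linear speed of each of ivory_striker, smoky_striker, queen_coin, pale_coin below 0.01 m/s and angle between each of ivory_striker, smoky_striker, queen_coin, pale_coin's own z axis and vertical below 0.12 rad and distance of each of green_striker, horn_coin, brass_bowl from where it was at the start of the episode below 0.02 m); the robot touches nothing.
It fails at once if the green striker, the horn coin or the brass bowl is moved by more than 20 mm (distance of any of green_striker, horn_coin, brass_bowl from where it was at the start of the episode above 0.02 m).
It also fails if it takes over 99 s, if anything falls off the work surface, if the arm or the gripper's body presses on something with over 40 N, if the wrist force passes 120 N, or if a joint passes its speed limit or range.

## Working session

There is one attempt and no reset: what is moved stays moved. The work goes in short steps, Python scripts to look and compute and a tool call to move; the robot and the scene stay as the last step left them, time stands still between calls to the robot, and variables do not carry over. Pictures are saved under pics/ and viewed, at most 14 in all, crops included, and the job is handed in when it is done.

Besides the shell and the picture viewer there is one more tool, called after ">>>" as name(argument=value, ...) on one line, values as JSON. carry_out: Moves the arm, as the interface text tells. Its arguments: {"type":"object","properties":{"deltas":{"type":"array"}},"required":["deltas"]}

```bash
mkdir -p pics; ls; python3 - <<'E'
from cell import ctrl
import cv2
for n in("top","side"):
    im=ctrl.get_image(n); cv2.imwrite(f"pics/{n}0.png",im[...,::-1])
    c=ctrl.calibration(n); print(n,c)
print(ctrl.read_state(),ctrl.grip_depth)
E
```

```text
pics
top {'mtx': array([[445.09879832,   0.        , 323.66647901],
       [  0.        , 445.09879832, 206.17807954],
       [  0.        ,   0.        ,   1.        ]]), 'distortion': array([0.03326001, 0.        , 0.        , 0.        , 0.        ]), 'R': array([[-0.01302029, -0.99986067, -0.01044597],
       [-0.98102002,  0.01479487, -0.19334122],
       [ 0.19346883,  0.00773035, -0.98107597]]), 't': array([-28.15984895, 532.09328154, 808.18250579])}
side {'mtx': array([[383.86474337,   0.        , 321.08842126],
       [  0.        , 383.86474337, 206.10873271],
       [  0.        ,   0.        ,   1.        ]]), 'distortion': array([-0.03956485,  0.        ,  0.        ,  0.        ,  0.        ]), 'R': array([[-0.99972776, -0.02256639, -0.00593007],
       [-0.01091013,  0.67677396, -0.73611003],
       [ 0.02062466, -0.73584494, -0.67683591]]), 't': array([505.64167943,  54.55507344, 745.59792188])}
{'clock': 0.1, 'qpos': array([-1.31380851,  0.62925004,  0.03846979,  1.51825285, -0.02703183,
        0.99631192, -0.02002175]), 'qd': array([-0.00056939, -0.00164037, -0.00142874, -0.00218504,  0.00029889,
        0.00078917, -0.00107159]), 'tau': array([ 2.79321641e-03, -5.64527464e+01,  1.23057313e+00, -1.93972170e+01,
        1.13619893e-02,  5.46379466e-03,  1.30740219e-05]), 'eef_pos': array([205.9690516 , 615.85745701, 196.88872291]), 'tool_rot': array([-3.13988890e+00,  4.80846390e-06,  2.81874586e+00]), 'force': array([ 0.42488484, -0.35675234,  0.07736017]), 'torque': array([-0.02574363, -0.03960055, -0.01444286]), 'gripper_force': 0.0, 'width': 85.3883426562332} 18.700000000000003
```

View pics/top0.png

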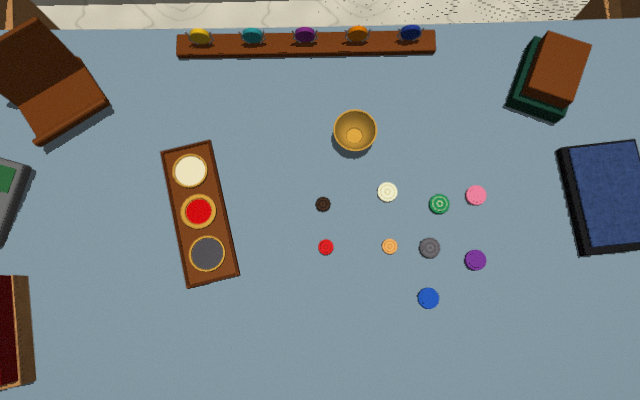

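View pics/side0.png

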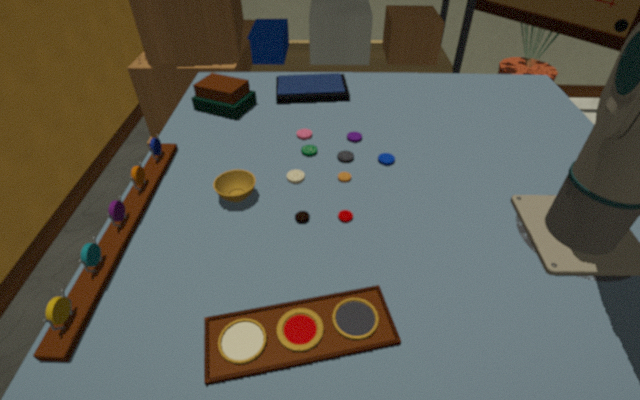

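Top view: ivory striker (387,192), smoky (429,248), queen (326,247), pale coin (390,246). The cups are ivory (190,171), red (198,211) and grey (207,253).

These could be mistaken for the targets:
- For the smoky striker: blue (428,298), purple (475,260), pink (476,195) and green (439,204).
- For the pale coin or queen: horn (323,204).

Next I'll measure and check one close crop.

```bash
cat > h.py <<'E'
import cv2, numpy as np
from cell import ctrl
def proj_plane(n,px,z):
    c=ctrl.calibration(n); R=c["R"]; t=np.array(c["t"])
    u=cv2.undistortPoints(np.array([[px]],float),c["mtx"],c["distortion"])[0,0]
    C=-R.T@t; d=R.T@np.array([u[0],u[1],1.]); return C+d*(z-C[2])/d[2]
def blob(n,im,seed,tol=40,r=30):
    """hull of the pixels round seed that differ from the local cloth colour"""
    x,y=seed; hsv=cv2.cvtColor(im,cv2.COLOR_RGB2LAB).astype(int)
    bg=np.median(hsv[y-r:y+r,x-r:x+r].reshape(-1,3),axis=0)
    m=(np.abs(hsv-bg).sum(2)>tol).astype(np.uint8)
    _,l,s,c=cv2.connectedComponentsWithStats(m)
    pts=cv2.findContours((l==l[y,x]).astype(np.uint8),cv2.RETR_EXTERNAL,cv2.CHAIN_APPROX_NONE)[0][0]
    return cv2.fitEllipse(pts)
def floor(n,im,seed,tol=45):
    """cup floor: pixels of the seed's own colour"""
    x,y=seed; lab=cv2.cvtColor(im,cv2.COLOR_RGB2LAB).astype(int)
    m=(np.abs(lab-np.median(lab[y-3:y+4,x-3:x+4].reshape(-1,3),axis=0)).sum(2)<tol).astype(np.uint8)
    _,l=cv2.connectedComponents(m)
    pts=cv2.findContours((l==l[y,x]).astype(np.uint8),cv2.RETR_EXTERNAL,cv2.CHAIN_APPROX_NONE)[0][0]
    return cv2.fitEllipse(pts)
E
python3 - <<'E'
from h import *
T=cv2.imread("pics/top0.png")[...,::-1].copy();S=cv2.imread("pics/side0.png")[...,::-1].copy()
D={"ivory":((387,192),(296,176),5),"smoky":((429,248),(345,156),5),"queen":((326,247),(345,216),4.5),"pale":((390,246),(344,176),4.5),"green":((439,204),(309,150),5),"horn":((323,204),(302,217),4.5)}
C={"ivoryC":((190,171),(243,340)),"redC":((198,211),(300,329)),"greyC":((207,253),(355,318))}
for k,(a,b,z) in D.items():
    for n,im,p in(("top",T,a),("side",S,b)):
        e=blob(n,im,p); print(k,n,np.round(e[0],1),np.round(e[1],1),np.round(proj_plane(n,e[0],z),1))
for k,(a,b) in C.items():
    for n,im,p in(("top",T,a),("side",S,b)):
        e=floor(n,im,p,); print(k,n,np.round(e[0],1),np.round(e[1],1),np.round(proj_plane(n,e[0],10),1))
cv2.imwrite("pics/crop.png",cv2.resize(T[160:320,300:500,::-1],(800,600*16//15),interpolation=cv2.INTER_CUBIC)[:600])
E
```

```text
ivory top [386.7 191.8] [19.2 20.3] [ 568.8 -164.7    5. ]
ivory side [295.3 176.1] [13.7 16.6] [ 568.5 -167.2    5. ]
smoky top [428.7 247.9] [20.4 20.7] [ 453.  -243.5    5. ]
smoky side [345.2 156.7] [11.5 16.5] [ 452.7 -245.3    5. ]
queen top [325.3 247. ] [15.2 16.1] [457.5 -37.5   4.5]
queen side [345.  215.9] [12.6 14.8] [458.  -38.8   4.5]
pale top [388.9 246.2] [15.3 15.4] [ 457.3 -164.7    4.5]
pale side [344.1 177. ] [10.1 12.5] [ 457.  -166.3    4.5]
green top [438.3 204. ] [20.  20.7] [ 541.8 -268.1    5. ]
green side [309.  150.5] [11.5 15.5] [ 541.9 -270.5    5. ]
horn top [322.5 204.1] [14.7 14.9] [545.3 -32.8   4.5]
horn side [302.  217.1] [12.7 14.6] [545.3 -34.    4.5]
ivoryC top [189.8 170.6] [27.6 29.4] [618.7 239.6  10. ]
ivoryC side [242.1 340.9] [36.  43.1] [619.4 240.4  10. ]
redC top [198.3 211.1] [23.3 25.2] [533.6 218.6  10. ]
redC side [299.6 328.9] [29. 32.] [533.9 218.5  10. ]
greyC top [206.7 253.1] [29.6 31.7] [448.3 198.4  10. ]
greyC side [354.9 317.7] [32.9 38.6] [447.9 197.3  10. ]
```

View pics/crop.png

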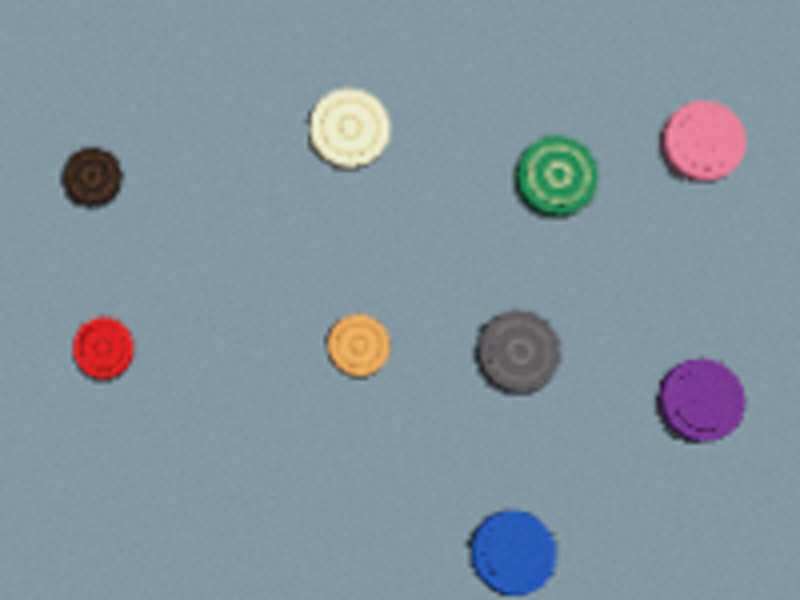

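The crop confirms the choices: ivory, smoky grey, red and honey-coloured discs, with the look-alikes clearly different in colour. The two views agree within 2.5 mm, the cups are 88 mm apart as given, and everything is within reach. I'll align the yaw first and then travel.

>>> carry_out(deltas=[0,0,-9.25,0,0,0,-1,0,0,-9.25,0,0,0,-1,0,0,0,-0.0225,-0.048,0,-1,0,0,0,-0.0225,-0.048,0,-1,0,0,0,-0.0225,-0.048,0,-1,0,0,0,-0.0225,-0.048,0,-1,0,0,0,-0.0225,-0.048,0,-1,0,0,0,-0.0225,-0.048,0,-1,0,0,0,-0.0225,-0.048,0,-1,0,0,0,-0.0225,-0.048,0,-1,0,0,0,-0.0225,-0.048,0,-1,0,0,0,-0.0225,-0.048,0,-1])

```text
clock: 1.6
eef_pos: [431.7, 134.9, 197.7]
tool_rot: [3.141, -0.0, -3.141]
force: [0.2, 0.8, -0.2]
width: 85.2
gripper_force: 0.0
```

>>> carry_out(deltas=[0,0,0,-0.0228,-0.05,0,-0.4,0,0,0,-0.0228,-0.05,0,-0.4,0,0,0,-0.0228,-0.05,0,-0.4,0,0,0,-0.0228,-0.05,0,-0.4,0,0,0,-0.0228,-0.05,0,-0.4,0,0,0,-0.0228,-0.052,0,-0.4,0,0,0,0,0,0.05,-0.4,0,0,0,0,0,0.05,-0.4,0,0,0,0,0,0.03,-0.4,0,0,0,0,0,0,-0.4,0,0,0,0,0,0,-0.4])

```text
clock: 2.98
eef_pos: [568.9, -165.8, 68.7]
tool_rot: [-3.141, 0.001, -3.142]
force: [0.3, 1.2, 0.5]
width: 60.1
gripper_force: 0.0
```

```bash
python3 - <<'E'
from h import *
S=ctrl.get_image("side");s=ctrl.read_state();print(s["eef_pos"],s["width"],s["force"])
cv2.imwrite("pics/s1.png",cv2.resize(S[80:230,200:400,::-1],(800,600),interpolation=cv2.INTER_CUBIC))
E
```

```text
[ 569.26995098 -165.83309487   69.22190009] 59.89979766570873 [-0.2257418   0.20880106  0.74217229]
```

View pics/s1.png

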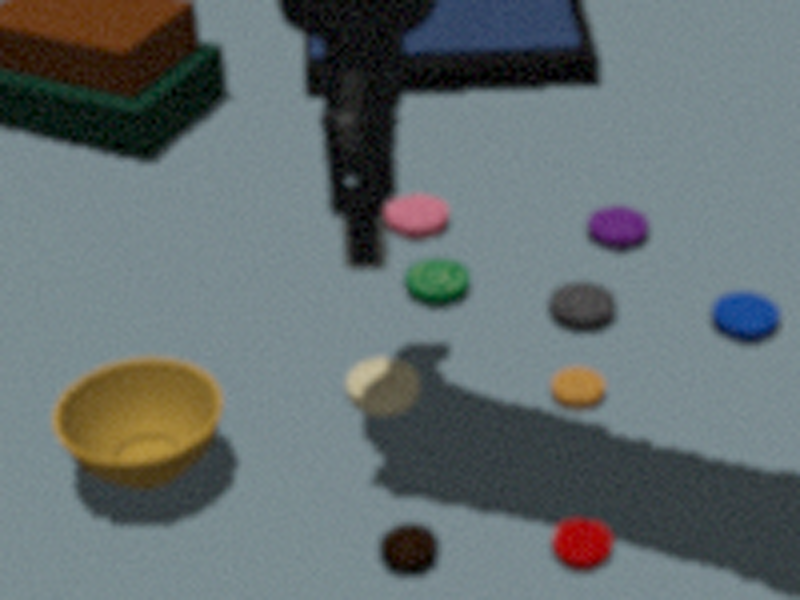

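The crop shows the near fingertip at about side pixel (291,145), directly above the partly shadowed ivory striker at (296,176). The descent area is clear.

>>> carry_out(deltas=[0,0,0,0,0,0.03,-0.25,0,0,0,0,0,0.02,-0.25,0,0,0,0,0,0.01,-0.25,0,0,0,0,0,0.005,-0.25,0,0,0,0,0,0,-0.25,0,0,0,0,0,0,1,0,0,0,0,0,0,1,0,0,0,0,0,0,1,0,0,0,0,0,0,1,0,0,0,0,0,0,1])

```text
clock: 4.28
eef_pos: [568.0, -165.5, 2.7]
tool_rot: [3.142, -0.0, -3.142]
force: [-0.5, -0.4, 0.5]
width: 0.2
gripper_force: 0.0
```

```bash
python3 - <<'E'
from h import *
S=ctrl.get_image("side");T=ctrl.get_image("top");s=ctrl.read_state();print(s["eef_pos"],s["width"],s["force"])
a=cv2.resize(S[100:220,230:390,::-1],(400,300),interpolation=cv2.INTER_CUBIC)
b=cv2.resize(T[130:250,310:470,::-1],(400,300),interpolation=cv2.INTER_CUBIC)
cv2.imwrite("pics/s2.png",np.hstack([a,b]))
E
```

```text
[ 567.98977615 -165.5361359     2.64549895] -0.06289695716211618 [ 0.24577536 -0.78411743 -0.06081748]
```

View pics/s2.png

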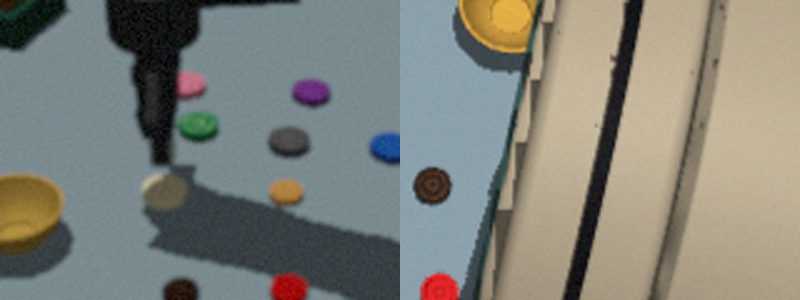

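The ivory striker is still at side pixel (295,176). The shut tips show at about (295,165), which is not where the TCP reading puts them. I'll compare the two numerically.

```bash
python3 - <<'E'
from h import *
c=ctrl.calibration("side")
def P(X,n="side"):
    c=ctrl.calibration(n); return np.round(cv2.projectPoints(np.array([X],float),cv2.Rodrigues(c["R"])[0],c["t"],c["mtx"],c["distortion"])[0].ravel(),1)
print("TCP",P([568,-165.5,2.7]),"z20",P([568,-165.5,20]),"z35",P([568,-165.5,35]),"y-200",P([568,-200,2.7]))
print("first: near finger tip if z69",P([569,-130,69]),P([569,-130,90]))
S=cv2.imread("pics/s2.png")
im=ctrl.get_image("side"); cv2.imwrite("pics/s3.png",cv2.resize(im[130:190,260:340,::-1],(800,600),interpolation=cv2.INTER_NEAREST))
for y in range(155,185): print(y,im[y,286:306].sum(1))
E
```

```text
TCP [295.5 177.4] z20 [295.1 171.4] z35 [294.8 166. ] y-200 [296.6 168.3]
first: near finger tip if z69 [292.2 163.1] [291.6 154.8]
155 [362 299 230 192 141  94   2  50  53  59  47  99 169 273 365 390 357 301
 225 191]
156 [386 360 308 263 184  94  90  74  75  56  75 131 180 273 361 395 404 359
 343 307]
157 [397 393 373 312 201 104  27  15  63  57  75 138 200 270 344 399 390 407
 397 385]
158 [404 408 389 322 226 119  65  77  34  86 103 149 206 273 343 387 409 403
 400 401]
159 [399 407 384 338 234 116  68  10  85   5  51 153 186 267 332 399 405 406
 411 402]
160 [393 405 400 346 241 109 104  56  52  50  61 136 195 267 353 383 402 406
 408 395]
161 [410 413 402 339 256 124  75  12  22  78  81 127 176 264 338 394 410 410
 409 405]
162 [402 401 398 346 242 129  54  78  30  42  38 115 200 252 335 388 405 403
 395 404]
163 [407 405 397 360 242 152  70  74  36  76  79 123 189 273 359 403 407 403
 405 416]
164 [407 404 390 349 255 161  94  71  15  66  49 138 196 285 356 388 397 391
 394 394]
165 [404 396 400 373 280 215 146 144 150 138 131 151 187 270 326 335 355 343
 345 353]
166 [408 40
[... 941 characters left out ...]
197]
177 [396 351 290 247 251 242 252 256 245 260 257 248 254 247 265 260 257 255
 246 199]
178 [375 321 279 268 256 250 247 253 260 266 235 256 264 253 258 253 264 243
 219 195]
179 [375 325 278 252 262 265 256 247 255 250 267 258 269 260 275 260 255 229
 200 208]
180 [396 354 287 263 272 263 262 263 261 278 250 283 268 276 263 251 250 225
 198 167]
181 [407 345 287 241 253 254 261 259 276 272 273 255 272 273 253 240 223 207
 188 168]
182 [403 328 259 218 242 258 266 266 263 256 260 250 252 248 229 221 223 195
 175 187]
183 [375 299 215 199 208 207 226 244 261 257 247 231 220 209 197 197 188 166
 171 172]
184 [353 269 188 183 196 184 196 190 184 202 192 204 207 193 186 172 186 184
 183 184]
```

View pics/s3.png

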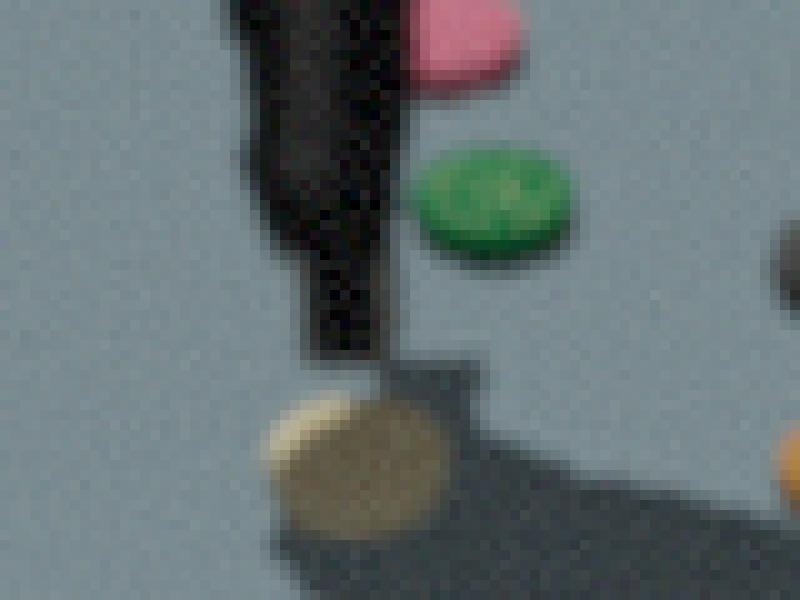

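The y-versus-z ambiguity resolves two ways. The gripper shadow is centred under y≈-166, and the striker was not disturbed. So the tips are really about 35–40 mm higher than the TCP reading says. I'll reopen, descend carefully and watch the force.

>>> carry_out(deltas=[0,0,0,0,0,0,-0.3,0,0,0,0,0,0,-0.3,0,0,0,0,0,0,-0.3,0,0,0,0,0,0.01,-0.3,0,0,0,0,0,0.008,-0.3,0,0,0,0,0,0,-0.3])

```text
clock: 5.18
eef_pos: [567.1, -165.2, -16.5]
tool_rot: [3.141, -0.002, -3.141]
force: [-0.1, 0.0, 1.3]
width: 55.7
gripper_force: 0.0
```

```bash
python3 - <<'E'
from h import *
S=ctrl.get_image("side");s=ctrl.read_state();print(s["eef_pos"],s["width"],s["force"],s["qpos"])
cv2.imwrite("pics/s4.png",cv2.resize(S[130:205,260:360,::-1],(800,600),interpolation=cv2.INTER_NEAREST))
E
```

```text
[ 567.53052219 -165.40747615  -15.9742484 ] 55.55689357908741 [ 0.68986978  0.69725438 -0.19726167] [ 0.22397605  0.84359334  0.01943821  1.82769292 -0.03196078  0.47184091
  1.83627591]
```

View pics/s4.png

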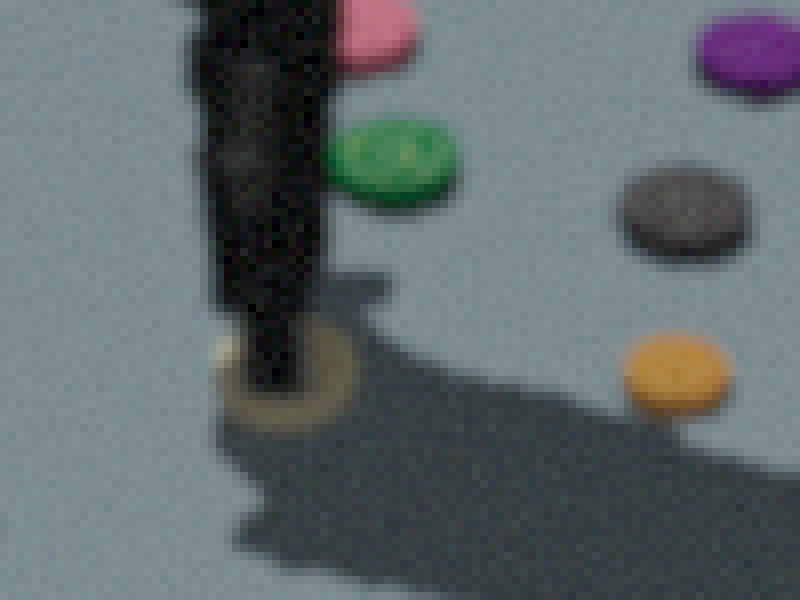

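The near fingertip is at about (294,179), over the striker, and still about 25–30 mm up. I'll keep descending.

>>> carry_out(deltas=[0,0,0,0,0,0.01,-0.3,0,0,0,0,0,0.005,-0.3,0,0,0,0,0,0,-0.3,0,0,0,0,0,0,-0.3])

```text
clock: 5.72
eef_pos: [568.1, -165.5, -30.3]
tool_rot: [3.142, 0.0, -3.142]
force: [-0.2, 0.4, -0.2]
width: 55.3
gripper_force: 0.0
```

```bash
python3 - <<'E'
from h import *
S=ctrl.get_image("side");s=ctrl.read_state();print(s["eef_pos"],s["width"],s["force"])
for y in range(174,196): print(y,S[y,288:306].sum(1))
c=ctrl.calibration("side")
P=lambda X:np.round(cv2.projectPoints(np.array(X,float),cv2.Rodrigues(c["R"])[0],c["t"],c["mtx"],c["distortion"])[0].reshape(-1,2),1).tolist()
print(P([[567,y,z] for y in(-124,-130,-137) for z in (0,5,10,15)]))
E
```

```text
[ 568.22696443 -165.57370603  -30.15017349] 55.376195407740695 [-0.4119448  -1.39099404  0.5849929 ]
174 [168 118  81  77  70  42  70  72  58 105 169 234 255 255 257 256 232 186]
175 [231 194 145 104  27  58  55  32  88 145 174 230 257 247 254 268 223 198]
176 [255 208 134  71  66  36  42  46 106 148 193 235 248 253 260 248 225 210]
177 [255 213 188  67  45  42   2  60 106 168 198 214 255 267 262 241 234 197]
178 [248 219 183  98  83  28  64  44 110 148 208 238 253 264 253 256 209 210]
179 [237 214 182  99  52  53  75  43  94 147 206 228 253 256 248 254 193 185]
180 [236 231 172  97  49  72  33  53  83 144 189 232 250 256 251 218 193 168]
181 [224 230 163 110  74  46  56  54  76 145 197 219 223 241 233 191 192 185]
182 [209 195 180 129  42  74  64  75  83 157 191 210 228 209 213 201 186 193]
183 [190 197 180 131  93  72  83  75 127 168 195 208 215 196 186 181 163 181]
184 [189 182 190 173 139 159 143 148 147 168 197 191 199 190 198 180 170 198]
185 [182 180 177 177 172 182 178 179 178 187 196 181 189 182 180 199 198 186]
186 [247 198 190 197 190 192 182 183 186 199 192 193 189 180 18
[... 209 characters left out ...]
84 196 176 195 186 185 177 182 158 182]
190 [403 360 340 282 213 191 195 186 185 183 166 191 183 180 187 172 193 185]
191 [395 400 380 330 234 212 195 181 211 185 176 189 189 182 189 198 194 170]
192 [403 379 348 282 212 170 197 175 171 190 177 185 186 170 188 190 185 201]
193 [389 343 276 215 188 185 192 184 195 181 206 173 180 181 174 165 196 193]
194 [370 311 208 171 185 185 185 190 165 185 197 198 196 188 189 193 193 173]
195 [341 258 198 184 189 187 181 176 174 176 199 183 179 190 181 183 196 186]
[[294.7, 190.0], [294.6, 188.3], [294.4, 186.5], [294.3, 184.8], [294.9, 188.3], [294.8, 186.6], [294.6, 184.8], [294.5, 183.0], [295.1, 186.3], [295.0, 184.5], [294.9, 182.8], [294.8, 181.0]]
```

>>> carry_out(deltas=[0,0,0,0,0,0.004,-0.3,0,0,0,0,0,0,-0.3])

```text
clock: 6.02
eef_pos: [567.8, -165.5, -34.5]
tool_rot: [3.141, -0.0, -3.142]
force: [-0.9, -0.6, 0.9]
width: 55.8
gripper_force: 0.0
```

>>> carry_out(deltas=[0,0,0,0,0,0.002,-0.3,0,0,0,0,0,0,-0.3])

```text
clock: 6.28
eef_pos: [567.9, -165.5, -36.5]
tool_rot: [3.141, -0.0, -3.142]
force: [0.3, 0.5, 0.7]
width: 55.4
gripper_force: 0.0
```

>>> carry_out(deltas=[0,0,0,0,0,0.001,-0.3,0,0,0,0,0,0,-0.3])

```text
clock: 6.52
eef_pos: [568.0, -165.5, -37.4]
tool_rot: [3.142, -0.0, -3.142]
force: [-0.9, -1.0, 0.3]
width: 55.4
gripper_force: 0.0
```

>>> carry_out(deltas=[0,0,0,0,0,0.002,-0.3,0,0,0,0,0,0,-0.3])

```text
clock: 6.78
eef_pos: [568.1, -165.6, -37.6]
tool_rot: [-3.142, 0.0, 3.142]
force: [-1.9, 1.6, 12.9]
width: 55.5
gripper_force: 6.9
```

>>> carry_out(deltas=[0,0,0,0,0,0.001,-0.3,0,0,0,0,0,0,-0.3])

```text
clock: 7.02
eef_pos: [568.1, -165.6, -37.7]
tool_rot: [-3.142, 0.001, 3.142]
force: [-5.1, 1.8, 22.3]
width: 55.2
gripper_force: 10.9
```

>>> carry_out(deltas=[0,0,0,0,0,0.001,-0.3,0,0,0,0,0,0,-0.3])

```text
clock: 7.28
eef_pos: [568.2, -165.6, -37.7]
tool_rot: [-3.142, 0.001, 3.141]
force: [-6.9, 2.2, 29.2]
width: 55.3
gripper_force: 14.8
```

>>> carry_out(deltas=[0,0,0,0,0,0.001,-0.3,0,0,0,0,0,0,-0.3])

```text
clock: 7.52
eef_pos: [568.2, -165.6, -37.8]
tool_rot: [-3.142, 0.001, 3.141]
force: [-8.3, 3.5, 38.0]
width: 55.6
gripper_force: 18.8
```

The tips touch the table at a TCP reading of −37.5 with the fingers 55 mm apart, which gives the true height offset. I'll rise so the pads hold the upper half of the striker, then close.

>>> carry_out(deltas=[0,0,0,0,0,-0.0114,-0.3,0,0,0,0,0,0,-0.3,0,0,0,0,0,0,1,0,0,0,0,0,0,1,0,0,0,0,0,0,1,0,0,0,0,0,0,1])

```text
clock: 8.28
eef_pos: [567.8, -165.4, -30.8]
tool_rot: [3.141, -0.001, -3.142]
force: [-1.4, 0.7, 8.8]
width: 38.3
gripper_force: 59.1
```

>>> carry_out(deltas=[0,0,0,0,0,-0.01,1,0,0,0,0,0,-0.03,1,0,0,0,0,0,-0.05,1,0,0,0,0,0,0,1,0,0,0,0,0,0,1])

```text
clock: 8.9
eef_pos: [567.5, -165.4, 58.7]
tool_rot: [3.141, -0.001, -3.142]
force: [0.2, 0.2, 0.0]
width: 37.8
gripper_force: 60.2
```

```bash
python3 - <<'E'
from h import *
S=ctrl.get_image("side");s=ctrl.read_state();print(s["eef_pos"],s["width"],s["force"],s["gripper_force"])
cv2.imwrite("pics/s5.png",cv2.resize(S[90:195,240:380,::-1],(800,600),interpolation=cv2.INTER_NEAREST))
E
```

```text
[ 567.00610675 -165.21192086   58.07781816] 37.71488471032497 [-1.06821857  0.32882146 -1.09569488] 60.17375349998474
```

View pics/s5.png

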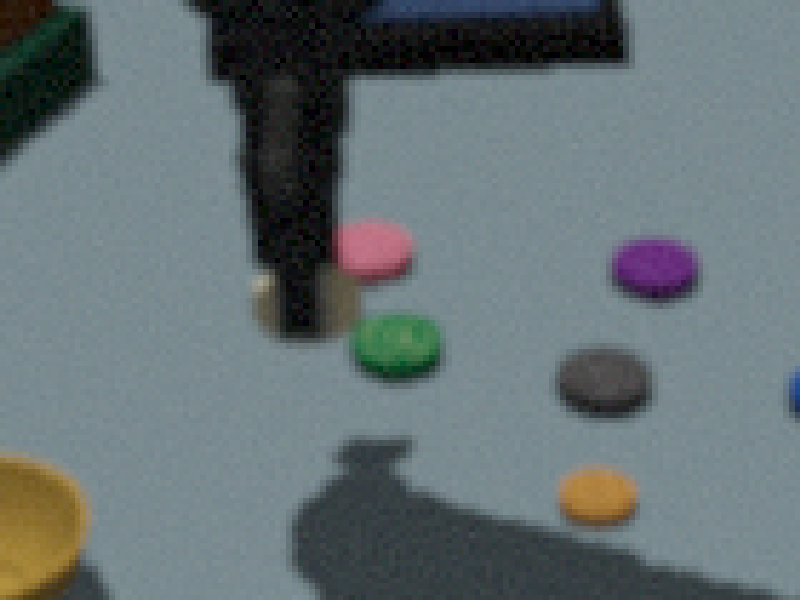

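The striker is held level and centred. Carrying it to the ivory cup at (619, 240).

>>> carry_out(deltas=[0,0,0,-0.0064,0.0507,0,1,0,0,0,-0.0064,0.0507,0,1,0,0,0,-0.0064,0.0507,0,1,0,0,0,-0.0064,0.0507,0,1,0,0,0,-0.0064,0.0507,0,1,0,0,0,-0.0064,0.0507,0,1,0,0,0,-0.0064,0.0507,0,1,0,0,0,-0.0064,0.0507,0,1,0,0,0,0,0,0.04,1,0,0,0,0,0,0.01,1,0,0,0,0,0,0,1,0,0,0,0,0,0,1])

```text
clock: 10.45
eef_pos: [620.2, 239.0, 9.9]
tool_rot: [-3.142, 0.001, 3.14]
force: [-0.2, 0.3, -0.6]
width: 37.7
gripper_force: 60.2
```

```bash
python3 - <<'E'
from h import *
S=ctrl.get_image("side");s=ctrl.read_state();print(s["eef_pos"],s["width"],s["force"],s["gripper_force"])
c=ctrl.calibration("side")
print(cv2.projectPoints(np.array([[619,240,10],[619,240,30],[619,240,40.]]),cv2.Rodrigues(c["R"])[0],c["t"],c["mtx"],c["distortion"])[0].round(1).tolist())
cv2.imwrite("pics/s6.png",cv2.resize(S[240:390,150:350,::-1],(800,600),interpolation=cv2.INTER_NEAREST))
E
```

```text
[620.35422847 239.39131371  10.30922078] 37.50361967462206 [ 0.22062193  0.42450251 -0.25214616] 60.23471474647522
[[[242.4, 340.6]], [[240.4, 333.9]], [[239.3, 330.5]]]
```

View pics/s6.png

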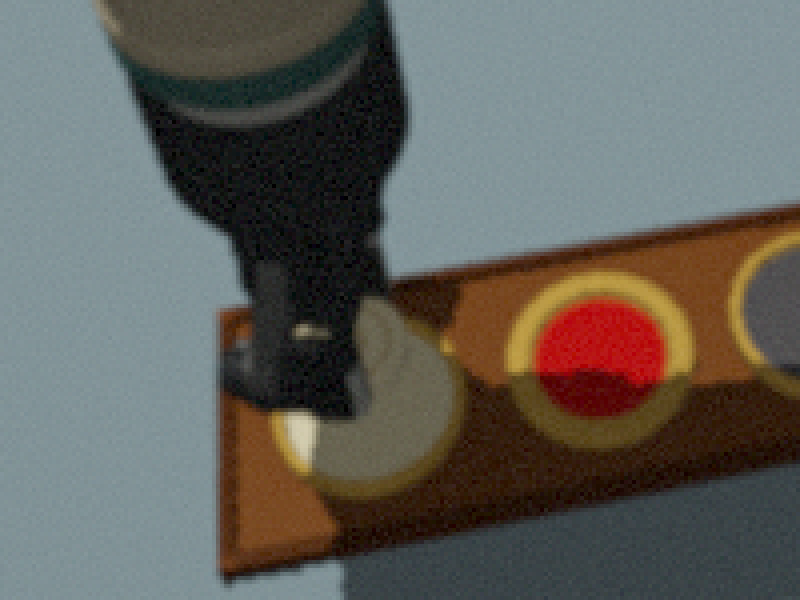

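The fingers holding the striker straddle the ivory cup near crop (340,380), with the striker over the ivory floor. Lowering gently.

>>> carry_out(deltas=[0,0,0,0.001,0.0005,0.02,1,0,0,0,0,0,0.007,1,0,0,0,0,0,0,1,0,0,0,0,0,0,1])

```text
clock: 11.0
eef_pos: [618.4, 240.6, -17.9]
tool_rot: [3.142, 0.0, -3.141]
force: [0.3, 0.9, -0.6]
width: 37.4
gripper_force: 60.2
```

>>> carry_out(deltas=[0,0,0,0,0,0.002,1,0,0,0,0,0,0,1])

```text
clock: 11.25
eef_pos: [618.2, 240.6, -19.8]
tool_rot: [3.142, 0.0, -3.142]
force: [0.1, -0.0, -1.0]
width: 37.9
gripper_force: 60.2
```

>>> carry_out(deltas=[0,0,0,0,0,0.001,1,0,0,0,0,0,0,1])

```text
clock: 11.5
eef_pos: [618.4, 240.7, -20.7]
tool_rot: [3.141, 0.0, -3.142]
force: [0.2, -1.0, 1.0]
width: 37.7
gripper_force: 60.3
```

>>> carry_out(deltas=[0,0,0,0,0,0,-0.1,0,0,0,0,0,0,-0.3,0,0,0,0,0,0,-0.3,0,0,0,0,0,-0.03,-0.3,0,0,0,0,0,-0.05,-0.3,0,0,0,0,0,0,-0.3])

```text
clock: 12.25
eef_pos: [621.7, 241.8, 63.4]
tool_rot: [3.138, 0.008, 3.142]
force: [-0.0, -0.7, 0.9]
width: 55.3
gripper_force: 0.0
```

>>> carry_out(deltas=[0,0,0,0.0166,-0.0484,0,-0.3,0,0,0,0.0166,-0.0484,0,-0.3,0,0,0,0.0166,-0.0484,0,-0.3,0,0,0,0.0166,-0.0484,0,-0.3,0,0,0,0.0166,-0.0484,0,-0.3,0,0,0,0.0166,-0.0484,0,-0.3,0,0,0,0.0166,-0.0484,0,-0.3,0,0,0,0.0166,-0.0484,0,-0.3,0,0,0,0.0166,-0.0484,0,-0.3,0,0,0,0.0166,-0.0484,0,-0.3,0,0,0,0,0,0.04,-0.3,0,0,0,0,0,0,-0.3])

```text
clock: 13.75
eef_pos: [449.4, -242.6, 16.8]
tool_rot: [3.139, -0.006, 3.14]
force: [-0.3, 0.7, 0.5]
width: 55.6
gripper_force: 0.0
```

```bash
python3 - <<'E'
from h import *
S=ctrl.get_image("side");s=ctrl.read_state();print(s["eef_pos"],s["width"],s["force"])
T=ctrl.get_image("top")
a=cv2.resize(S[80:230,250:450,::-1],(400,300),interpolation=cv2.INTER_NEAREST);b=cv2.resize(S[280:380,180:313,::-1],(400,300),interpolation=cv2.INTER_NEAREST)
c=cv2.resize(T[120:300,150:390,::-1],(400,300),interpolation=cv2.INTER_NEAREST)
cv2.imwrite("pics/s7.png",np.vstack([np.hstack([a,b]),np.hstack([c,c*0])]))
E
```

```text
[ 450.93586902 -242.32591509   18.07295061] 55.24639586925083 [0.06034795 0.14847544 0.21307194]
```

View pics/s7.png

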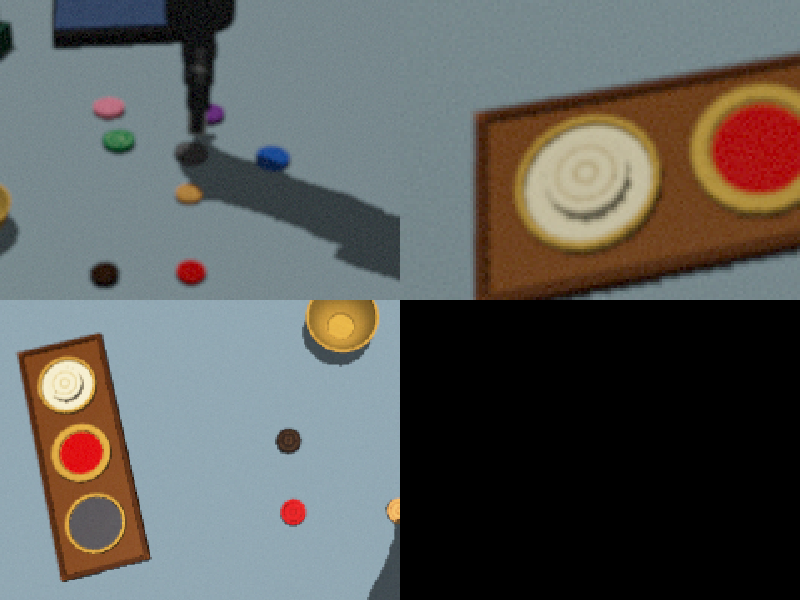

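The ivory striker lies flat and centred in its cup, with its rings at top crop (66,384) against a cup centre of (67,385). The fingers are above the smoky striker. Now I'll descend on it.

>>> carry_out(deltas=[0,0,0,-0.002,-0.002,0.03,-0.3,0,0,0,0,0,0.012,-0.3,0,0,0,0,0,0.006,-0.3,0,0,0,0,0,0,-0.3,0,0,0,0,0,0,-0.3])

```text
clock: 14.48
eef_pos: [454.7, -245.6, -28.2]
tool_rot: [-3.141, 0.001, -3.141]
force: [0.5, 0.5, 0.5]
width: 55.4
gripper_force: 0.0
```

>>> carry_out(deltas=[0,0,0,0.002,0.001,0.0027,-0.3,0,0,0,0,0,0,-0.3,0,0,0,0,0,0,1,0,0,0,0,0,0,1,0,0,0,0,0,0,1,0,0,0,0,0,0,1])

```text
clock: 15.22
eef_pos: [452.2, -244.5, -31.0]
tool_rot: [-3.141, 0.0, 3.142]
force: [-0.4, 1.3, 6.7]
width: 37.6
gripper_force: 59.3
```

>>> carry_out(deltas=[0,0,0,0,0,-0.03,1,0,0,0,0,0,-0.05,1,0,0,0,0.0006,0.0553,0,1,0,0,0,0.0006,0.0553,0,1,0,0,0,0.0006,0.0553,0,1,0,0,0,0.0006,0.0553,0,1,0,0,0,0.0006,0.0553,0,1,0,0,0,0.0006,0.0553,0,1,0,0,0,0.0006,0.0553,0,1,0,0,0,0.0006,0.0553,0,1,0,0,0,0,0,0,1,0,0,0,0,0,0,1])

```text
clock: 16.73
eef_pos: [447.1, 197.5, 48.3]
tool_rot: [-3.141, -0.0, -3.141]
force: [0.8, -0.7, 0.2]
width: 37.5
gripper_force: 60.2
```

>>> carry_out(deltas=[0,0,0,-0.0005,0,0.04,1,0,0,0,0,0,0.02,1,0,0,0,0,0,0.006,1,0,0,0,0,0,0,1,0,0,0,0,0,0,1])

```text
clock: 17.35
eef_pos: [448.6, 197.7, -16.8]
tool_rot: [3.141, 0.001, 3.141]
force: [0.2, 1.1, 0.9]
width: 37.9
gripper_force: 60.2
```

>>> carry_out(deltas=[0,0,0,0,0,0.002,1,0,0,0,0,0,0,1])

```text
clock: 17.6
eef_pos: [448.0, 198.1, -19.3]
tool_rot: [3.141, 0.0, -3.141]
force: [0.1, 1.0, 0.0]
width: 37.9
gripper_force: 60.2
```

>>> carry_out(deltas=[0,0,0,0,0,0.0012,1,0,0,0,0,0,0,1,0,0,0,0,0,0,-0.1,0,0,0,0,0,0,-0.3,0,0,0,0,0,0,-0.3,0,0,0,0,0,-0.03,-0.3,0,0,0,0,0,-0.05,-0.3,0,0,0,0,0,0,-0.3,0,0,0,0,0,0,-0.3])

```text
clock: 18.73
eef_pos: [447.6, 198.0, 59.2]
tool_rot: [3.141, -0.0, -3.141]
force: [-0.0, 0.7, -0.5]
width: 55.8
gripper_force: 0.0
```

>>> carry_out(deltas=[0,0,0,-0.002,-0.0472,0,-0.1,0,0,0,-0.002,-0.0472,0,-0.1,0,0,0,-0.002,-0.0472,0,-0.1,0,0,0,-0.002,-0.0472,0,-0.1,0,0,0,-0.002,-0.0472,0,-0.1,0,0,0,0,0,0.045,-0.1,0,0,0,0,0,0.025,-0.1,0,0,0,0,0,0,-0.1,0,0,0,0,0,0,-0.1])

```text
clock: 19.85
eef_pos: [457.2, -36.5, -4.5]
tool_rot: [3.138, -0.005, -3.141]
force: [-0.4, 0.4, -0.2]
width: 46.8
gripper_force: 0.0
```

```bash
python3 - <<'E'
from h import *
S=ctrl.get_image("side");s=ctrl.read_state();print(s["eef_pos"],s["width"],s["force"])
T=ctrl.get_image("top")
a=cv2.resize(S[130:280,250:450,::-1],(400,300),interpolation=cv2.INTER_NEAREST);b=cv2.resize(S[280:380,267:400,::-1],(400,300),interpolation=cv2.INTER_NEAREST)
c=cv2.resize(T[120:300,150:390,::-1],(400,300),interpolation=cv2.INTER_NEAREST)
cv2.imwrite("pics/s8.png",np.vstack([np.hstack([a,b]),np.hstack([c,c*0])]))
E
```

```text
[457.64522332 -36.43682633  -4.04815358] 46.680923834704664 [ 0.6436838  -0.31975059 -0.56128068]
```

View pics/s8.png

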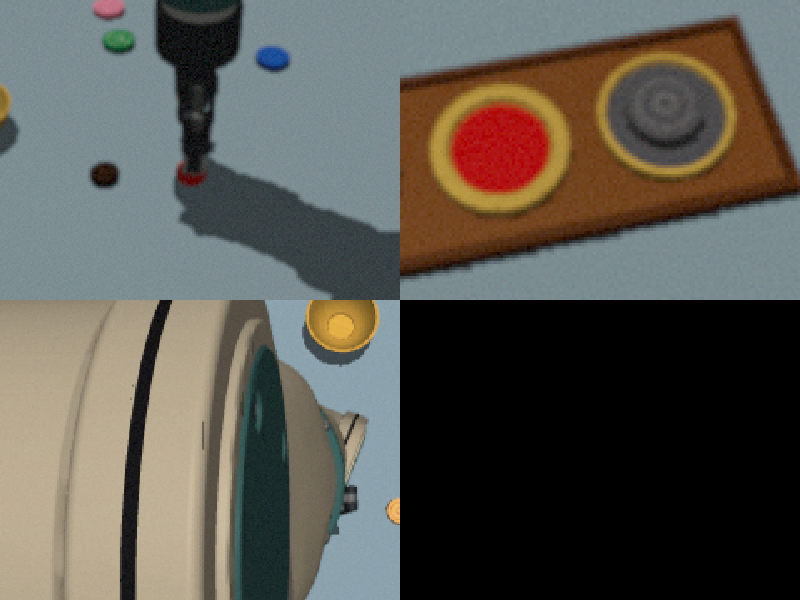

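The smoky striker is flat in the grey cup, centred around crop (665,110). The fingers are over the queen at crop (192,170).

>>> carry_out(deltas=[0,0,0,0,0,0.012,-0.1,0,0,0,0,0,0.006,-0.1,0,0,0,0,0,0,-0.1,0,0,0,0,0,0,-0.1])

```text
clock: 20.45
eef_pos: [457.9, -36.4, -21.7]
tool_rot: [3.137, -0.003, -3.141]
force: [0.3, -0.2, -0.4]
width: 47.2
gripper_force: 0.0
```

>>> carry_out(deltas=[0,0,0,0,-0.0018,0.0076,-0.1,0,0,0,0,0,0,-0.1,0,0,0,0,0,0,-0.1])

```text
clock: 20.82
eef_pos: [457.6, -38.2, -29.6]
tool_rot: [3.137, -0.003, 3.142]
force: [-0.3, 0.3, 0.1]
width: 47.4
gripper_force: 0.0
```

>>> carry_out(deltas=[0.25,0,0,0,0,0,-0.1,0,0,0,0,0,0,1,0,0,0,0,0,0,1,0,0,0,0,0,0,1,0,0,0,0,0,0,1])

```text
clock: 21.45
eef_pos: [457.6, -38.1, -29.3]
tool_rot: [3.141, -0.003, -3.142]
force: [0.2, 0.2, 7.4]
width: 27.2
gripper_force: 58.6
```

>>> carry_out(deltas=[0,0,0,0,0,-0.03,1,0,0,0,0,0,-0.05,1,0,0,0,-0.0127,0.0428,0,1,0,0,0,-0.0127,0.0428,0,1,0,0,0,-0.0127,0.0428,0,1,0,0,0,-0.0127,0.0428,0,1,0,0,0,-0.0127,0.0428,0,1,0,0,0,-0.0127,0.0428,0,1,0,0,0,0,0,0,1,0,0,0,0,0,0,1])

```text
clock: 22.7
eef_pos: [533.4, 217.7, 49.5]
tool_rot: [-3.14, -0.004, 3.141]
force: [0.5, -0.6, 0.1]
width: 27.1
gripper_force: 59.1
```

>>> carry_out(deltas=[0,0,0,0,0.0006,0.035,1,0,0,0,0,0,0.02,1,0,0,0,0,0,0.01,1,0,0,0,0,0,0,1,0,0,0,0,0,0,1])

```text
clock: 23.32
eef_pos: [534.4, 219.0, -14.6]
tool_rot: [-3.142, -0.003, 3.141]
force: [-0.1, 0.9, -0.7]
width: 26.8
gripper_force: 59.1
```

>>> carry_out(deltas=[0,0,0,0.0007,-0.0005,0.003,1,0,0,0,0,0,0.0013,1,0,0,0,0,0,0,1])

```text
clock: 23.7
eef_pos: [533.1, 218.8, -19.2]
tool_rot: [3.141, -0.004, -3.142]
force: [-1.7, 0.5, 3.3]
width: 27.3
gripper_force: 59.5
```

>>> carry_out(deltas=[0,0,0,0,0,0,0.1,0,0,0,0,0,0,-0.1,0,0,0,0,0,0,-0.1,0,0,0,0,0,-0.03,-0.1,0,0,0,0,0,-0.05,-0.1,0,0,0,0,0,0,-0.1,0,0,0,0,0,0,-0.1])

```text
clock: 24.58
eef_pos: [532.8, 218.9, 60.1]
tool_rot: [3.142, -0.004, -3.141]
force: [-0.4, 0.1, -0.1]
width: 47.5
gripper_force: 0.0
```

>>> carry_out(deltas=[0,0,0,0.0084,-0.0427,0,-0.1,0,0,0,0.0084,-0.0427,0,-0.1,0,0,0,0.0084,-0.0427,0,-0.1,0,0,0,0.0084,-0.0427,0,-0.1,0,0,0,0.0084,-0.0427,0,-0.1,0,0,0,0.0084,-0.0427,0,-0.1,0,0,0,0.0084,-0.0427,0,-0.1,0,0,0,0.0084,-0.0427,0,-0.1,0,0,0,0.0084,-0.0427,0,-0.1,0,0,0,0,0,0.04,-0.1,0,0,0,0,0,0.03,-0.1,0,0,0,0,0,0,-0.1])

```text
clock: 26.08
eef_pos: [454.8, -164.8, -11.6]
tool_rot: [3.139, -0.009, 3.141]
force: [-0.2, 0.2, 1.0]
width: 47.4
gripper_force: 0.0
```

```bash
python3 - <<'E'
from h import *
S=ctrl.get_image("side");s=ctrl.read_state();print(s["eef_pos"],s["tool_rot"],s["width"],s["force"])
T=ctrl.get_image("top")
a=cv2.resize(S[100:250,250:450,::-1],(400,300),interpolation=cv2.INTER_NEAREST);b=cv2.resize(S[280:380,233:366,::-1],(400,300),interpolation=cv2.INTER_NEAREST)
c=cv2.resize(T[120:300,150:390,::-1],(400,300),interpolation=cv2.INTER_NEAREST)
d=cv2.resize(T[180:240,160:240,::-1],(400,300),interpolation=cv2.INTER_NEAREST)
cv2.imwrite("pics/s9.png",np.vstack([np.hstack([a,b]),np.hstack([c,d])]))
E
```

```text
[ 455.92126114 -165.34544451  -10.35636397] [ 3.14048806 -0.00712202  3.14082428] 46.98854100202104 [ 0.59906716 -0.56197931  0.17759513]
```

View pics/s9.png

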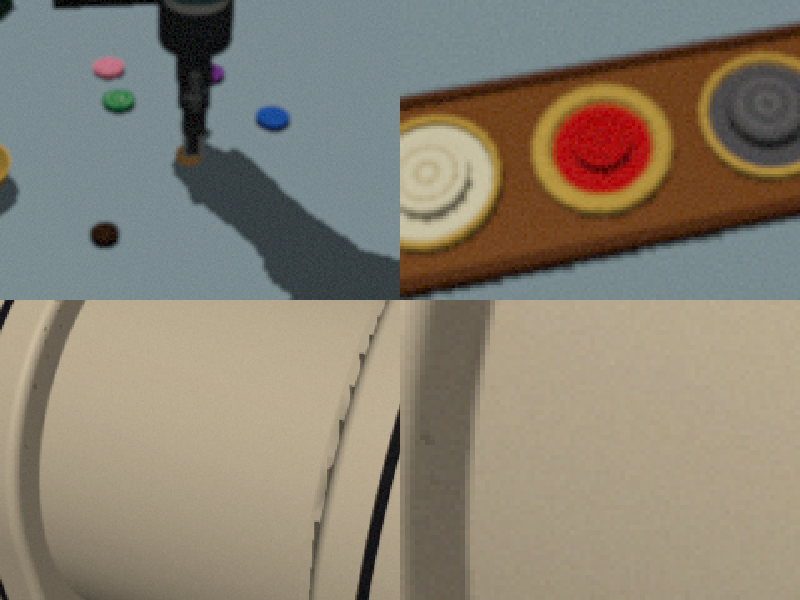

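The queen sits flat in the red cup, with its shadow arc symmetric about crop (603,155). The fingers are over the pale coin at crop (188,155).

>>> carry_out(deltas=[0,0.2,0,0,0,0.01,-0.1,0,0,0,0,0,0.005,-0.1,0,0,0,0,0,0,-0.1,0,0,0,0,0,0,-0.1])

```text
clock: 26.68
eef_pos: [457.5, -165.7, -24.0]
tool_rot: [-3.141, -0.007, -3.142]
force: [0.4, 0.1, -0.1]
width: 47.2
gripper_force: 0.0
```

>>> carry_out(deltas=[0,-0.4,0,0,0,0.0053,-0.1,0,0,0,0,0,0,-0.1,0,0,0,0,0,0,-0.1,0,0,0,0,0,0,1,0,0,0,0,0,0,1,0,0,0,0,0,0,1,0,0,0,0,0,0,1])

```text
clock: 27.55
eef_pos: [457.4, -165.7, -29.0]
tool_rot: [-3.141, 0.0, 3.141]
force: [-0.9, -0.2, 5.1]
width: 27.1
gripper_force: 58.7
```

>>> carry_out(deltas=[0,0,0,0,0,-0.03,1,0,0,0,0,0,-0.05,1,0,0,0,-0.0084,0.0427,0,1,0,0,0,-0.0084,0.0427,0,1,0,0,0,-0.0084,0.0427,0,1,0,0,0,-0.0084,0.0427,0,1,0,0,0,-0.0084,0.0427,0,1,0,0,0,-0.0084,0.0427,0,1,0,0,0,-0.0084,0.0427,0,1,0,0,0,-0.0084,0.0427,0,1,0,0,0,-0.0084,0.0427,0,1,0,0,0,0,0,0,1])

```text
clock: 29.05
eef_pos: [532.6, 223.8, 49.8]
tool_rot: [3.14, -0.0, -3.134]
force: [-0.2, -0.3, -0.1]
width: 26.8
gripper_force: 59.1
```

>>> carry_out(deltas=[0,0,0,0,0,0.035,1,0,0,0,0,0,0.01,1,0,0,0,0,0,0,1,0,0,0,0,0,0,1])

```text
clock: 29.55
eef_pos: [533.7, 218.2, 6.3]
tool_rot: [-3.142, 0.001, 3.141]
force: [-0.2, -0.1, -0.1]
width: 26.6
gripper_force: 59.1
```

>>> carry_out(deltas=[0,0,0,0.0005,0.0005,0.01,1,0,0,0,0,0,0.004,1,0,0,0,0,0,0,1,0,0,0,0,0,0,1])

```text
clock: 30.05
eef_pos: [532.6, 219.1, -8.6]
tool_rot: [-3.141, -0.0, -3.142]
force: [-0.1, 0.4, -0.3]
width: 26.8
gripper_force: 59.1
```

>>> carry_out(deltas=[0,0,0,0,0,0.0018,1,0,0,0,0,0,0,1,0,0,0,0,0,0,1])

```text
clock: 30.42
eef_pos: [532.8, 219.2, -9.9]
tool_rot: [3.141, 0.0, 3.142]
force: [-1.6, -0.7, 5.7]
width: 26.7
gripper_force: 59.8
```

Contact with the queen at 5.7 N. Releasing, rising and backing the arm clear.

>>> carry_out(deltas=[0,0,0,0,0,0,0.1,0,0,0,0,0,0,-0.1,0,0,0,0,0,0,-0.1,0,0,0,0,0,-0.03,-0.1,0,0,0,0,0,-0.05,-0.1,0,0,0,0,0,-0.05,-0.1,0,0,0,0,-0.05,0,-0.1,0,0,0,0,-0.05,0,-0.1,0,0,0,0,-0.05,0,-0.1,0,0,0,0,-0.05,0,-0.1,0,0,0,0,-0.05,0,-0.1,0,0,0,0,-0.05,0,-0.1])

```text
clock: 31.92
eef_pos: [532.3, -82.3, 119.6]
tool_rot: [-3.141, -0.0, -3.141]
force: [0.8, 0.0, -0.8]
width: 47.1
gripper_force: 0.0
```

>>> carry_out(deltas=[0,0,0,0,-0.05,0,-0.1,0,0,0,0,-0.05,0,-0.1,0,0,0,0,-0.05,0,-0.1,0,0,0,0,-0.05,0,-0.1,0,0,0,0,-0.05,0,-0.1,0,0,0,0,0,0,-0.1,0,0,0,0,0,0,-0.1])

```text
clock: 32.8
eef_pos: [532.2, -330.2, 119.2]
tool_rot: [3.141, -0.001, 3.141]
force: [-0.1, 1.1, -0.3]
width: 46.7
gripper_force: 0.0
```

```bash
python3 - <<'E'
from h import *
S=ctrl.get_image("side");T=ctrl.get_image("top")
for n,im,a,z in(("top",T,(323,204),4.5),("side",S,(302,217),4.5),("side",S,(309,150),5)):
    e=blob(n,im,a);print(n,np.round(e[0],1),np.round(proj_plane(n,e[0],z),1))
b=cv2.resize(S[280:380,200:400,::-1],(800,400),interpolation=cv2.INTER_CUBIC)
d=cv2.resize(T[120:300,150:390,::-1],(267,200)); d2=cv2.resize(T[180:240,160:240,::-1],(267,200));d3=cv2.resize(S[100:250,200:400,::-1],(266,200))
cv2.imwrite("pics/s10.png",np.vstack([b,np.hstack([d,d2,d3])]))
E
```

```text
Traceback (most recent call last):
  File "h.py", line 14, in blob
    return cv2.fitEllipse(pts)
           ~~~~~~~~~~~~~~^^^^^
cv2.error: OpenCV(4.12.0) /io/opencv/modules/imgproc/src/shapedescr.cpp:361: error: (-201:Incorrect size of input array) There should be at least 5 points to fit the ellipse in function 'fitEllipseNoDirect'
```

```bash
python3 - <<'E'
from h import *
S=ctrl.get_image("side");T=ctrl.get_image("top")
b=cv2.resize(S[280:380,200:400,::-1],(800,400),interpolation=cv2.INTER_CUBIC)
d=cv2.resize(T[120:300,150:390,::-1],(267,200)); d2=cv2.resize(T[180:240,160:240,::-1],(267,200));d3=cv2.resize(S[100:250,200:400,::-1],(266,200))
cv2.imwrite("pics/s10.png",np.vstack([b,np.hstack([d,d2,d3])]))
E
```

```text
(no output)
```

View pics/s10.png

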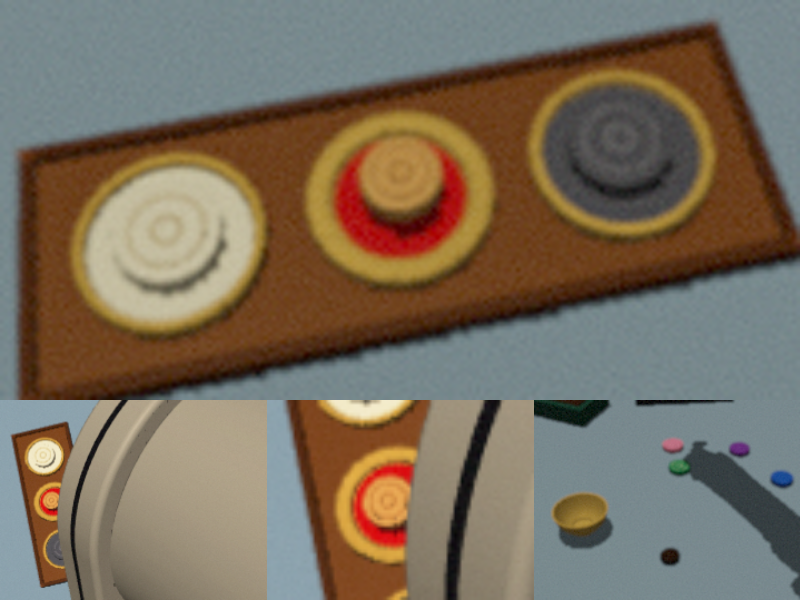

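All four discs are placed flat. The pale coin is squarely on the queen at crop (401,170), and the bowl, horn coin and green striker have not moved. Handing in.

```bash
python3 -c "
from cell import ctrl
print(ctrl.read_state()['clock']); print(ctrl.finish_job())"
```

```text
33.0
the job is handed in; nothing more can be done
None
```

The carrom set is packed and handed in at 33 s: both strikers and the queen lie flat in their matching cups with the pale coin on the queen, and the final pictures show the green striker, horn coin and bowl unmoved (no verdict was returned).

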